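# Set the dimmerstat to its mark and start the polisher

### The arm

A 6-joint arm with a two-finger parallel gripper is mounted at the origin on the work surface. World frame = base frame: x ahead of the robot, y to its left, z up, the work surface at z = 0. Lengths are in m, angles in rad, forces in N, time in s.
With the tool pointing down it reaches from about 0.35 to 0.875 m from the base axis. Payload 4.2 kg.
Tool frame: the origin (TCP) lies midway between the tips of the shut fingers; the grasp point (between the pads) lies 19 mm behind it; z points along the fingers, y is the direction in which the jaws open and shut (so a half turn about z gives the same grasp; the last joint's range is limited). The gripper opens to 85 mm and grips with 20 to 120 N. Pads are 22 mm wide; open, the fingers measure 114 mm over their backs; the gripper's body (76 mm by 85 mm) begins 54 mm behind the grasp point. The pads swing forward as they close: fully open they stand 13 mm farther back than shut.
Start: joints at [1.542, 0.385, 0.008, 0, -1.194, -0.259], TCP at [0.177, 0.599, 0.231] pointing down, gripper open.
Joint ranges: [-3.14, 3.14], [-1.21, 2.06], [-1.07, 1.41], [-3.16, 2.05], [-2.99, -0.16], [-3.1, 3.1]. Speed limits (rad/s): [2.79, 2.79, 3.14, 3.14, 3.14, 3.14].

### API

Orientations are given as a 3x3 rotation matrix whose columns are the frame's x, y, z axes.
In Python, from plant import r, optics gives the robot as it stands.
- The arm moves only by the shell command python3 -m crank 'ROWS' [FORCE]. ROWS is JSON, a list of rows, each a list of 3 entries, a list of its own where there are three numbers: the shift along the tool's x, y, z in cm, then the turn, a rotation vector about the tool's x, y, z in rad, then the closure in counts, from 0 (fully open) to 255 (shut). A call has 1 to 20 rows; each row shifts and turns the commanded pose from where the row before left it, along the tool's axes as they then stand; what a row does not reach is not made up. A row lasts 1/8 s, in which the tool goes at most 62.5 mm and 10.7 degrees, less where a joint would pass 70% of its speed; a pose out of reach is approached as far as the arm can. A call is refused whole if a number of a shift passes 6.25 or a number of a turn 0.188, either way. A call with a gripper value outside its range is refused whole. The fingers move at their own pace and stop on an object; FORCE is the grip in N (left out, the last holds). Time passes only in rows, so rows that do not move let the fingers close. It gives the time, the measured TCP pose, the force and the opening at its end, in the units of the state.
- r.read_state(): the state, without advancing time (a new reading comes with each control period).
- optics.grab_frame(name): name is "side" or "top" or "wrist"; returns a dict with "image" (384x512x3 uint8, red, green, blue), "mtx" (3x3 intrinsics, pixels), "dist_coeffs" ([k1, k2, p1, p2, k3] as OpenCV has them; the pictures are not rectified), "xyz" and "orientation" of the camera in the world; the wrist camera has in their place "hand_eye" (4x4, takes a point from camera to tool coordinates, whose origin is the TCP and whose axes are the flange's). Camera axes: x right, y up, looking along -z (the intrinsics and any distortion apply to the point x, -y, -z); pixel columns grow to the right and rows downward; lengths in m; the calibration is good to about 2 mm. A picture is of the moment at which its call begins: read the wrist's pose just before it. There is no depth.
- r.job_done(): hands the job in, once; it reports no verdict.
The state is a dict: "time_s": time; "joints": joint angles; "dq": joint speeds; "effort": joint torques, N m; "tool_pos": TCP position; "tcp_rot": TCP orientation; "ft_force": force on the tool from outside, world axes, zero at the start; "moment": the same for the moment, N m; "grip_width": opening from 0.0 (shut) to 1.0 (fully open).
Only numpy, scipy, OpenCV 4.12 (cv2) and the standard library are available. Lean on these libraries where they do the work, as an engineer would, in place of code of your own. Each camera call takes 0.05 s, during which the arm holds its last target. There are 200 camera calls.

### The job

Set the speed of the shell polisher and start it: with a fingertip push the wing of the big knob on the round voltage regulator (dimmerstat) round until its nose lines up with the pen line on the strip of masking tape on the dial, then press the flat start button on the push-button box, not the mushroom-headed stop, and let it come back up. Only push and press: do not pinch the knob's wing between the fingers, do not press start while the nose is off the line, and leave all the loose things where they are.

Things in the scene. Friction and masses are not known exactly. Their poses are not given: they have to be found in the camera images.
- regulator: The voltage regulator (dimmerstat): an upright grey steel drum 200 mm across and 141 mm high, black terminal block on its -x side (to 120 mm from the axis), on top an aluminium dial plate 148 mm across (143 mm above the table) with the big black knob in the middle. Origin: centre of its underside, on the knob's upright axis; z up. Screwed to the table.
- knob (a joint): Angle of the knob in rad, 0 to 5.24 between hard stops, growing clockwise seen from above. It starts between 0.1 and 1.1 and the tape asks for 1.7 to 3.4, so it must be turned clockwise. Stiff by plain friction (0.14 N m: 4 to 5 N at 30 mm from the axis), no spring: it stays where it is left.
- nose (a point): Foot of the knob's nose: on the skirt's upper face (150.5 mm above the table), 45 mm from the axis. Its x axis points from the axis out along the nose, z up, y to the left of the nose.
- knob_top (a point): Top centre of the knob's upright wing, on the axis, 180.5 mm above the table; axes as nose. The wing crosses a round black skirt 90 mm wide and stands 30 mm above it, 18 mm thick, flat-sided from 44 mm behind the axis to 33 mm in front, then a nose 6 mm thick reaches the skirt's edge. White line along the front half and down the nose. Skirt and dial are clear on both sides of it.
- tape: The strip of masking tape stuck flat on the dial plate, 13 mm wide, lying radially from 48 to 72 mm from the axis, with a black pen line 2.2 mm wide down its middle: the working mark. Origin on the knob's axis, on the dial plate; its x axis points out along the pen line, z up. The printed scale beside it is of black lines 15 degrees apart.
- tape_line (a point): The place where nose must come: 45 mm from the axis along the pen line, at the height of the skirt's upper face.
- station: The polisher's push-button box: grey, 80 x 150 x 55 mm, with two black buttons 80 mm apart along its length. Origin: centre of its underside; its y axis points along its length from the stop to the start button, z up. Screwed to the table.
- start (a joint): Travel of the start button in m: 0 up, 0.006 fully down; sprung, about 1.5 N to begin and 5 N fully down. Pressed from 0.004.
- start_top (a point): Centre of the top of the start button: a flat round button 30 mm across, its top 72 mm above the table and 10 mm above its steel collar (42 mm across).
- stop (a joint): Travel of the stop button in m, 0 up, 0.006 fully down; same spring. To be left alone.
- stop_top (a point): Top of the stop button: a mushroom head 40 mm across, its top 86 mm above the table.
- tumbler: Stainless steel tumbler, 68 mm wide, 95 mm high, standing between the two devices. Loose, to be left alone; origin at its underside.
- chisel: Chisel lying flat, 185 mm long with a 25 mm thick wooden handle, between the two devices. Loose, to be left alone; origin at its underside.
- rasp: Rasp lying flat, 187 mm long with a wooden handle, at the back. Loose, to be left alone; origin at its underside.
- carved_cup: Dark carved cup, 84 mm wide, 75 mm high, at the back. Loose, to be left alone; origin at its underside.
- half_shell: Half coconut shell, 110 mm wide, 55 mm high, open side up, at the back. Loose, to be left alone; origin at its underside.
- tin: Blue tin box 98 x 153 x 41 mm, front left. Loose, to be left alone; origin at its underside.
- hammer: Hammer lying flat, 240 mm long, front right. Loose, to be left alone; origin at its underside.

How it is judged:
By the outcome, as a careful person would: the job done as asked, in the order asked, and still so for the second after the job is handed in, with the robot touching nothing.
It also fails if it takes over 54 s, if anything falls off the work surface, if the arm or the gripper's body presses on something with over 40 N, if the wrist force passes 120 N, or if a joint passes its speed limit or range.

## Working session

There is one attempt and no reset: what is moved stays moved. The work goes in short steps, Python scripts to look and compute and a shell command to move; the robot and the scene stay as the last step left them, time stands still between calls to the robot, and variables do not carry over. Pictures are saved under pics/ and viewed, about 8 in all and at most 12, crops included, and the job is handed in when it is done.

```bash
ls; mkdir -p pics
cat > h.py <<'E'
import numpy as np, cv2
from plant import r, optics
def grab(n,f=None):
    s=r.read_state(); d=optics.grab_frame(n)
    if n=="wrist":
        H=np.array(d["hand_eye"]);R=np.array(s["tcp_rot"]);d["o"]=R@H[:3,3]+s["tool_pos"];d["R"]=R@H[:3,:3]
    else: d["o"]=np.array(d["xyz"]);d["R"]=np.array(d["orientation"])
    if f: cv2.imwrite("pics/"+f,d["image"][:,:,::-1])
    return d
def ray(d,px,z):
    u=cv2.undistortPoints(np.array(px,float).reshape(-1,1,2),np.array(d["mtx"]),np.array(d["dist_coeffs"])).reshape(-1,2)
    v=np.c_[u[:,0],-u[:,1],-np.ones(len(u))]@d["R"].T
    return d["o"]+v*((z-d["o"][2])/v[:,2])[:,None]
def proj(d,P):
    c=(np.array(P,float).reshape(-1,3)-d["o"])@d["R"]; c=c*[1,-1,-1]
    return cv2.projectPoints(c,np.zeros(3),np.zeros(3),np.array(d["mtx"]),np.array(d["dist_coeffs"]))[0].reshape(-1,2)
E
python3 - <<'E'
from h import *
a=grab("top","top.png");b=grab("side","side.png");c=grab("wrist","wrist.png")
for d in(a,b,c):print(d["o"],d["R"].round(3).tolist(),np.array(d["mtx"]).tolist())
s=r.read_state();print(s)
E
```

```text
pics
[ 0.43630141 -0.00445716  1.31041353] [[-0.007, 0.999, -0.042], [-1.0, -0.007, 0.004], [0.004, 0.042, 0.999]] [[467.53723010241896, 0.0, 253.36441196040803], [0.0, 467.53723010241896, 195.5970147512395], [0.0, 0.0, 1.0]]
[ 0.38321279 -0.64461024  0.97378702] [[0.988, 0.127, -0.09], [-0.155, 0.786, -0.599], [-0.005, 0.605, 0.796]] [[394.74338522684064, 0.0, 255.0701418237272], [0.0, 394.74338522684064, 189.91185270921005], [0.0, 0.0, 1.0]]
[0.24018932 0.57959425 0.37256924] [[-0.284, 0.926, 0.248], [-0.959, -0.276, -0.07], [0.004, -0.257, 0.966]] [[288.8224408432567, 0.0, 254.4071188861165], [0.0, 288.8224408432567, 189.3395639837352], [0.0, 0.0, 1.0]]
{'time_s': 0.15, 'joints': array([ 1.54158812e+00,  3.85373960e-01,  6.92393830e-03, -3.28693778e-04,
       -1.19401537e+00, -2.58598133e-01]), 'dq': array([ 0.00145417, -0.00211141,  0.00561672,  0.00015273,  0.00096351,
        0.00055392]), 'effort': array([-5.70731700e-04, -3.92678511e+01,  1.88582271e+01,  4.18862164e+00,
       -3.40761406e-03,  1.49590164e-06]), 'tool_pos': array([0.17727387, 0.59886394, 0.23047376]), 'tcp_rot': array([[ 9.58834469e-01, -2.83965378e-01, -3.54249745e-04],
       [-2.83965569e-01, -9.58833042e-01, -1.65940967e-03],
       [ 1.31548533e-04,  1.69169392e-03, -9.99998560e-01]]), 'ft_force': array([-0.80132924, -0.32505526, -0.29635891]), 'moment': array([-0.03244513,  0.00760371,  0.03331885]), 'grip_width': 0.9990744901885096}
```

View pics/top.png

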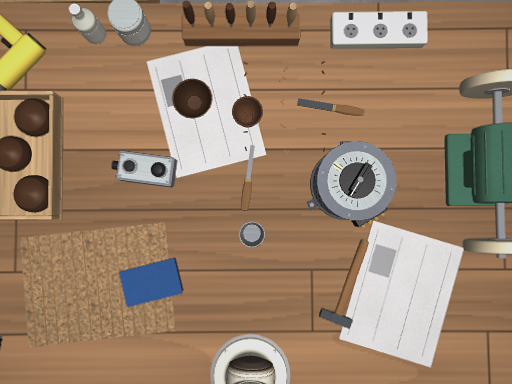

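View pics/side.png

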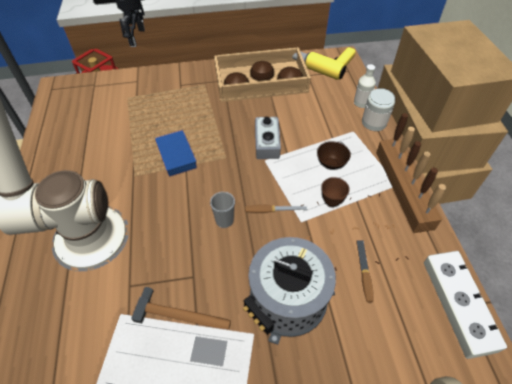

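Run:
```python
from h import *
def crop(n,x,y,w=50):
    i=cv2.imread("pics/"+n)[y-w:y+w,x-w:x+w]; return cv2.resize(i,(400,400),interpolation=cv2.INTER_CUBIC)
cv2.imwrite("pics/c1.png",np.hstack([crop("top.png",355,180),crop("side.png",292,272)]))
cv2.imwrite("pics/c2.png",np.hstack([crop("top.png",145,168,40),crop("side.png",267,135,40)]))
```

```text
(no output)
```

View pics/c1.png

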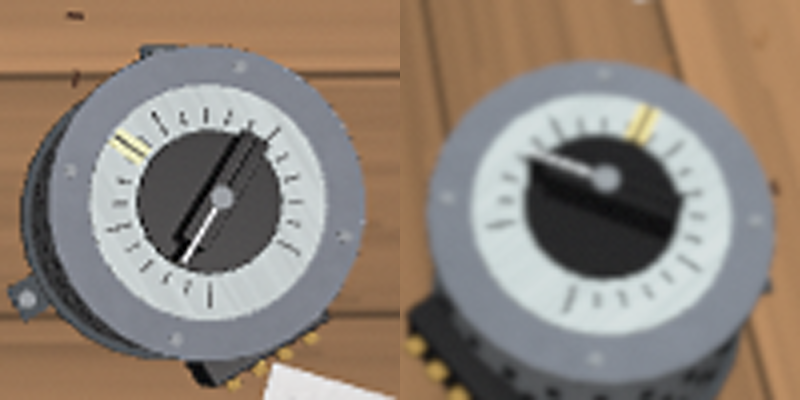

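View pics/c2.png

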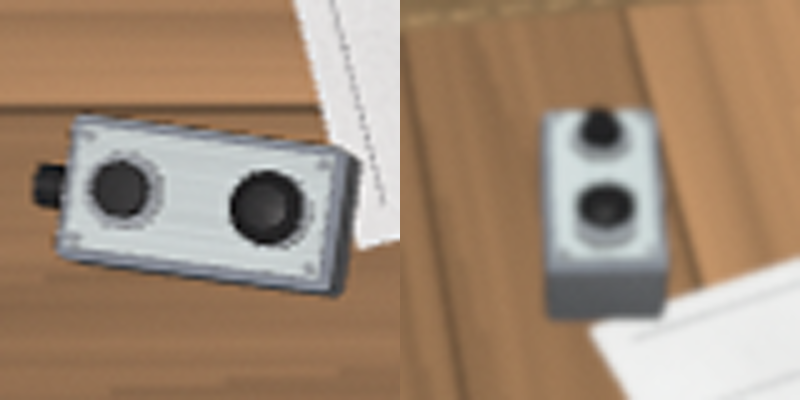

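Run:
```python
from h import *
C={}
for n,c in(("top",(357,181)),("side",(292,272))):
    d=grab(n);im=d["image"];hsv=cv2.cvtColor(im,cv2.COLOR_RGB2HSV)
    yy,xx=np.mgrid[:384,:512];near=np.hypot(xx-c[0],yy-c[1])<46
    # disc rim
    m=((hsv[...,2]>185)&near).astype(np.uint8)
    m=cv2.morphologyEx(m,cv2.MORPH_CLOSE,np.ones((5,5)))
    k=max(cv2.findContours(m,0,cv2.CHAIN_APPROX_NONE)[0],key=cv2.contourArea)
    P=ray(d,cv2.convexHull(k).reshape(-1,2),.143)[:,:2]
    A=np.c_[2*P,np.ones(len(P))];s=np.linalg.lstsq(A,(P**2).sum(1),rcond=None)[0]
    print(n,"dial c",s[:2],"r",np.sqrt(s[2]+s[:2]@s[:2]));c0=s[:2]
    y=(hsv[...,0]>20)&(hsv[...,0]<35)&(hsv[...,1]>60)&(hsv[...,2]>150)&near
    p=np.c_[xx[y],yy[y]];T=ray(d,p,.143)[:,:2];v=T.mean(0)-c0
    print(" tape n",len(p),T.mean(0),"rad",np.hypot(*v),"ang",np.degrees(np.arctan2(v[1],v[0])))
    # white line on wing: bright low-sat inside skirt
    G=ray(d,np.c_[xx.ravel(),yy.ravel()],.1805)[:,:2].reshape(384,512,2)-c0
    w=(np.hypot(G[...,0],G[...,1])<.036)&(np.hypot(G[...,0],G[...,1])>.011)&(hsv[...,2]>120)
    q=G[w];print(" white n",len(q),"mean",q.mean(0),"ang",np.degrees(np.arctan2(*q.mean(0)[::-1])))
    # buttons
    if n=="top":
        Q=cv2.connectedComponentsWithStats(((hsv[...,2]<75)&(np.hypot(xx-145,yy-168)<30)).astype(np.uint8))
        for st,ce in zip(Q[2][1:],Q[3][1:]):
            if st[4]>60: print(" blob",st,ce,ray(d,ce,.072)[0],ray(d,ce,.086)[0])
    else:
        for ce in ((400-400+ (600-400)/5+227,95+125/5),((605-400)/5+227,95+205/5)):
            print(" side btn",ray(d,ce,.072)[0],ray(d,ce,.086)[0])
```

```text
top dial c [ 0.52271292 -0.26779841] r 0.07296352712532293
 tape n 2 [ 0.49056955 -0.25449919] rad 0.0347859916047453 ang 157.52283217337379
 white n 16 mean [-0.01719582  0.00973769] ang 150.47788094536259
 blob [123 160  12  11  92] [128.55434783 165.41304348] [0.57083638 0.32018959 0.072     ] [0.56931549 0.31651953 0.086     ]
 blob [151 162  14  15 155] [157.56129032 169.15483871] [0.56046204 0.24368647 0.072     ] [0.55905844 0.24088125 0.086     ]
side dial c [ 0.52254004 -0.26979334] r 0.07366726293526725
 tape n 37 [ 0.55714427 -0.22185572] rad 0.059122484564592556 ang 54.17600881439635
 white n 123 mean [0.00270937 0.02224845] ang 83.05683859879794
 side btn [0.56959009 0.31589998 0.072     ] [0.56669663 0.30098832 0.086     ]
 side btn [0.55976792 0.24182672 0.072     ] [0.55702695 0.22806503 0.086     ]
```

```bash
python3 -m crank '[[[3.86,4.44,-0.2],[0,0,0],255],[[3.86,4.44,-0.2],[0,0,0],255],[[3.86,4.44,-0.2],[0,0,0],255],[[3.86,4.44,-0.2],[0,0,0],255],[[3.86,4.44,-0.2],[0,0,0],255],[[3.86,4.44,-0.2],[0,0,0],255],[[3.86,4.44,-0.2],[0,0,0],255],[[3.86,4.44,-0.2],[0,0,0],255],[[3.86,4.44,-0.2],[0,0,0],255],[[3.86,4.44,-0.2],[0,0,0],255],[[3.86,4.44,-0.2],[0,0,0],255],[[3.86,4.44,-0.2],[0,0,0],255],[[3.86,4.44,-0.2],[0,0,0],255],[[3.86,4.44,-0.2],[0,0,0],255],[[3.86,4.44,-0.2],[0,0,0],255],[[3.86,4.44,-0.2],[0,0,0],255],[[0,0,0],[0,0,0.1],255],[[0,0,0],[0,0,0.1],255]]' 40; python3 -c "
from h import *
print(r.read_state()['joints'])"
```

```text
time_s: 2.5
tool_pos: [0.5678, -0.2582, 0.2623]
tcp_rot: [[0.881, -0.473, -0.001], [-0.473, -0.881, 0.0], [-0.002, 0.0, -1.0]]
ft_force: [-0.1, -0.1, -0.3]
grip_width: -0.003
[-1.67851329e-01  3.64961855e-01  5.59886545e-02 -2.11783728e-04
 -1.26336443e+00  1.24573431e+00]
```

```bash
python3 -m crank '[[[0,0,0],[0,0,0.177],255],[[0,0,0],[0,0,0.177],255],[[0,0,0],[0,0,0.177],255],[[0,0,0],[0,0,0.177],255],[[0,0,0],[0,0,0.177],255],[[0,0,0],[0,0,0.177],255],[[0,0,0],[0,0,0.177],255],[[0,0,0],[0,0,0.177],255],[[0,0,0],[0,0,0.177],255],[[0,0,0],[0,0,0],255]]'; python3 -c "
from h import *
d=grab('wrist');i=d['image'][:,:,::-1].copy();np.save('w1.npy',d['image'])
cv2.imwrite('pics/w1.png',cv2.resize(i,(768,576)))
print(r.read_state()['joints'])"
```

```text
time_s: 3.75
tool_pos: [0.5678, -0.2572, 0.2631]
tcp_rot: [[-0.486, -0.874, -0.0], [-0.874, 0.486, 0.0], [0.0, 0.0, -1.0]]
ft_force: [0.6, -0.4, 0.3]
grip_width: 0.001
[-1.66082004e-01  3.63167929e-01  5.53626275e-02 -5.96453499e-05
 -1.26329861e+00 -3.40943213e-01]
```

View pics/w1.png

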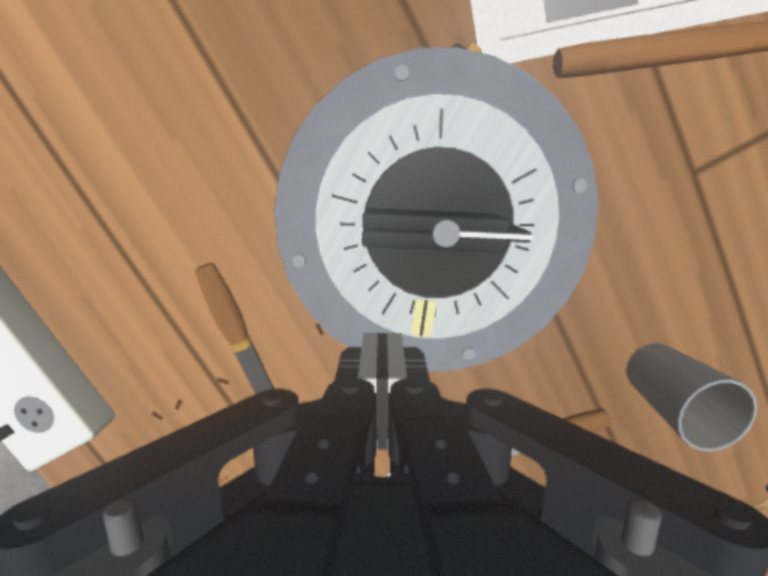

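```bash
cat >> h.py <<'E'
def circ(P):
    s=np.linalg.lstsq(np.c_[2*P,np.ones(len(P))],(P**2).sum(1),rcond=None)[0];return s[:2],np.sqrt(s[2]+s[:2]@s[:2])
def measure(f=None,c0=None):
    d=grab("wrist",f);hsv=cv2.cvtColor(d["image"],cv2.COLOR_RGB2HSV);yy,xx=np.mgrid[:384,:512]
    px=np.c_[xx.ravel(),yy.ravel()]
    up=lambda z:ray(d,px,z)[:,:2].reshape(384,512,2)
    H,S,V=hsv[...,0],hsv[...,1],hsv[...,2]
    G=up(.143);k=np.array([.5226,-.2688])
    m=((V>185)&(S<45)&(np.hypot(*(G-k).transpose(2,0,1))<.09)).astype(np.uint8)
    m=cv2.morphologyEx(m,cv2.MORPH_OPEN,np.ones((3,3)))
    q=np.argwhere(m)[:,::-1];hu=cv2.convexHull(q.astype(np.int32)).reshape(-1,2)
    P=ray(d,hu,.143)[:,:2];c,R=circ(P)
    for _ in range(3):
        e=abs(np.hypot(*(P-c).T)-R);P=P[e<max(.0012,np.median(e))];c,R=circ(P)
    print("dial",c,R,len(P))
    if c0 is not None:c=np.array(c0)
    D=G-c;rr=np.hypot(D[...,0],D[...,1])
    y=(H>18)&(H<40)&(S>70)&(V>120)&(rr>.046)&(rr<.075)
    v=D[y].mean(0);a=np.arctan2(v[1],v[0]);t=np.array([np.cos(a),np.sin(a)])
    lat=D@[-t[1],t[0]];ln=(abs(lat)<.0045)&(rr>.050)&(rr<.070)&(D@t>0);w=np.clip(150-V[ln].astype(float),0,None)
    l=np.average(lat[ln],weights=w+1e-9);al=a+l/.06
    E=up(.1805)-c;re=np.hypot(E[...,0],E[...,1]);wm=(V>150)&(S<60)&(re>.012)&(re<.032)
    n,L,st,ce=cv2.connectedComponentsWithStats(wm.astype(np.uint8));j=1+np.argmax(st[1:,4]);q=E[L==j]
    vv=np.linalg.svd(q-q.mean(0))[2][0];vv*=np.sign(vv@q.mean(0))
    print("tape n",y.sum(),"deg",np.degrees(a),"pen",np.degrees(al),w.sum())
    print("white n",len(q),"mean-dir",np.degrees(np.arctan2(*q.mean(0)[::-1])),"axis",np.degrees(np.arctan2(vv[1],vv[0])),"r",np.hypot(*q.mean(0)))
    return d,c
E
python3 -c "
from h import *
measure()"
```

```text
dial [ 0.52323201 -0.27106994] 0.07369182332682135 56
tape n 28 deg 53.82827082034309 pen 54.25162089919982 1300.0
white n 86 mean-dir 147.9991129135005 axis 148.25508276916432 r 0.021944712831548373
```

```bash
python3 -m crank '[[[0.66,-0.14,0],[0,0,0.049],255],[[0,0,2.6],[0,0,0],255],[[0,0,2.6],[0,0,0],255],[[0,0,2.6],[0,0,0],255],[[0,0,2.4],[0,0,0],255],[[0,0,0],[0,0,0],255],[[0,0,0],[0,0,0],255]]'; python3 -m crank '[[[0.2,0,0],[0,0,0],255],[[0.2,0,0],[0,0,0],255],[[0.2,0,0],[0,0,0],255],[[0,0,0],[0,0,0],255]]'; python3 -c "
from h import *
d,c=measure();i=d['image'][:,:,::-1]
cv2.imwrite('pics/w2.png',i)"
```

```text
time_s: 4.72
tool_pos: [0.5666, -0.2639, 0.1624]
tcp_rot: [[-0.529, -0.848, 0.002], [-0.848, 0.529, -0.001], [-0.0, -0.002, -1.0]]
ft_force: [-0.2, 0.4, 1.3]
grip_width: 0.001
time_s: 5.22
tool_pos: [0.5627, -0.2689, 0.1615]
tcp_rot: [[-0.531, -0.848, 0.0], [-0.848, 0.531, -0.0], [-0.0, -0.0, -1.0]]
ft_force: [0.5, -0.2, 0.3]
grip_width: -0.002
dial [ 0.52328628 -0.27099218] 0.07375819344849455 18
tape n 31 deg 55.8924732192747 pen 55.84567495837807 41505.0
white n 683 mean-dir 103.8528253592893 axis -169.69906135853356 r 0.02747466515487739
```

View pics/w2.png

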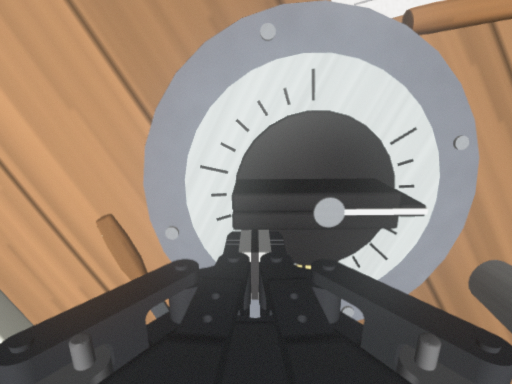

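```bash
python3 -m crank '[[[0.2,0,0],[0,0,0],255],[[0.34,-0.18,0],[0,0,0.1],255],[[0.34,-0.18,0],[0,0,0.1],255],[[0.34,-0.18,0],[0,0,0.1],255],[[0.34,-0.18,0],[0,0,0.1],255],[[0,0,0],[0,0,0],255]]'; python3 -m crank '[[[0.34,-0.18,0],[0,0,0.1],255],[[0.34,-0.18,0],[0,0,0.1],255],[[0.34,-0.18,0],[0,0,0.1],255],[[0.34,-0.18,0],[0,0,0.1],255],[[0.34,-0.18,0],[0,0,0.1],255],[[0.34,-0.18,0],[0,0,0.1],255],[[0.34,-0.18,0],[0,0,0.1],255],[[0.34,-0.18,0],[0,0,0.1],255],[[0.34,-0.18,0],[0,0,0.1],255],[[0,0,0],[0,0,0],255]]'; python3 -c "
from h import *
d=grab('wrist','w3.png');print(r.read_state()['joints'])
c=np.array([.5231,-.2708])
i=cv2.imread('pics/w3.png')
np.save('o',d['o'])"
```

```text
time_s: 6.02
tool_pos: [0.559, -0.2848, 0.1614]
tcp_rot: [[-0.818, -0.575, 0.001], [-0.575, 0.818, 0.001], [-0.002, -0.0, -1.0]]
ft_force: [2.3, 3.4, -0.6]
grip_width: 0.003
time_s: 7.28
tool_pos: [0.5335, -0.3074, 0.1614]
tcp_rot: [[-0.959, 0.282, 0.002], [0.282, 0.959, -0.001], [-0.002, -0.0, -1.0]]
ft_force: [3.3, -1.6, -2.4]
grip_width: 0.003
[-2.59839747e-01  4.23206408e-01 -1.16235536e-01  6.75003777e-04
 -1.02941735e+00 -1.59659278e+00]
```

View pics/w3.png

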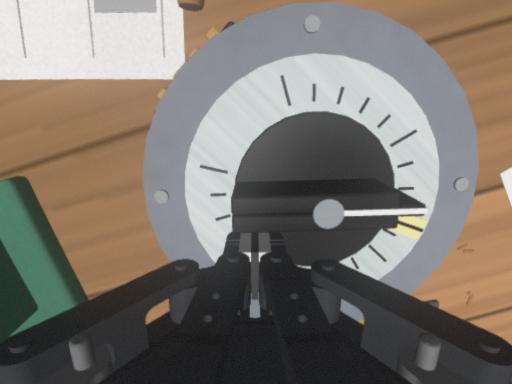

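```bash
cat >> h.py <<'E'
def line(d,c,box,penbox):
    ang=lambda v:np.degrees(np.arctan2(v[1],v[0]))
    V=cv2.cvtColor(d["image"],cv2.COLOR_RGB2HSV)[...,2].astype(float)
    x0,x1,y0,y1=box;xs=np.arange(x0,x1);W=np.clip(V[y0:y1,x0:x1]-120,0,None);ys=(W*np.arange(y0,y1)[:,None]).sum(0)/W.sum(0)
    P=ray(d,np.c_[xs,ys],.1805)[:,:2]-c;f=np.linalg.svd(P-P.mean(0))[2][0];f*=np.sign(f@P.mean(0))
    print("white",ang(P.mean(0)),"axis",ang(f),"r",np.hypot(*P.T)[[0,-1]])
    x0,x1,y0,y1=penbox;w=np.clip(130-V[y0:y1,x0:x1],0,None);yy,xx=np.mgrid[y0:y1,x0:x1]
    Q=ray(d,np.c_[xx[w>0],yy[w>0]],.143)[:,:2]-c
    q=np.average(Q,axis=0,weights=w[w>0]);print("pen",ang(q),np.hypot(*q),len(Q))
E
python3 -c "
from h import *
d=grab('wrist')
for c in ([.5231,-.2708],[.5226,-.2695]): line(d,np.array(c),(346,390,206,219),(400,422,219,233))"
```

```text
white 74.86535170839112 axis 75.17291720671297 r [0.00827379 0.02792079]
pen 53.85559944265239 0.06455575840659677 64
white 72.08974892702152 axis 75.17291720671297 r [0.00720334 0.026807  ]
pen 52.80452888447293 0.06381161342827799 64
```

```bash
python3 -m crank '[[[0.34,-0.18,0],[0,0,0.1],255],[[0.34,-0.18,0],[0,0,0.1],255],[[0.34,-0.18,0],[0,0,0.1],255],[[0,0,0],[0,0,0],255]]'; python3 -c "
from h import *
d=grab('wrist','w4.png');i=cv2.imread('pics/w4.png')[150:280,300:480]
cv2.imwrite('pics/w4c.png',cv2.resize(i,None,fx=4,fy=4))
line(d,np.array([.5231,-.2708]),(346,390,206,219),(404,426,206,226))"
```

```text
time_s: 7.88
tool_pos: [0.5211, -0.3086, 0.1614]
tcp_rot: [[-0.833, 0.553, -0.0], [0.553, 0.833, -0.001], [-0.0, -0.001, -1.0]]
ft_force: [3.5, -3.4, -1.3]
grip_width: -0.002
white 56.594999109513765 axis 56.52037213763305 r [0.00820318 0.02793979]
pen 47.03059266813007 0.061405636740540476 140
```

View pics/w4c.png

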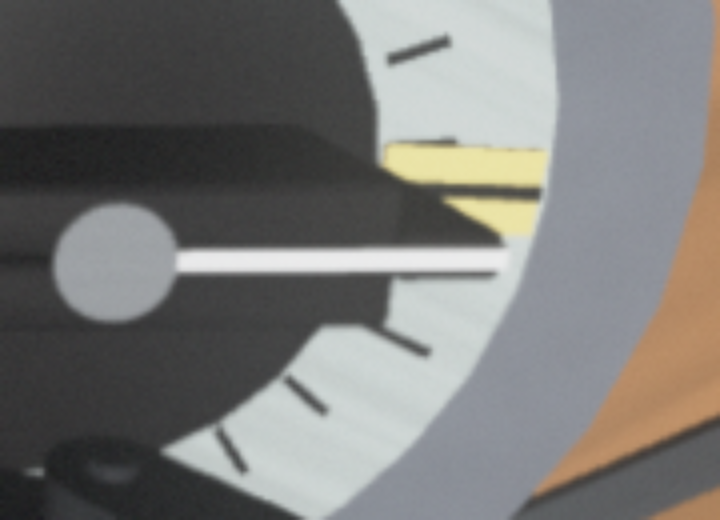

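```bash
python3 -c "
from h import *
d=grab('wrist')
for c in ([.5231,-.2708],[.5226,-.2695]): line(d,np.array(c),(346,390,206,219),(408,434,194,201))"
```

```text
white 56.684843602211465 axis 56.6581192606722 r [0.00825735 0.0279856 ]
pen 53.677301363648375 0.06330534488954412 82
white 52.938274031801235 axis 56.6581192606722 r [0.0075459  0.02719836]
pen 52.603141043330375 0.06256510398287388 82
```

```bash
python3 -m crank '[[[0.15,-0.09,0],[0,0,0.045],255],[[0,0,0],[0,0,0],255],[[0,0,0],[0,0,0],255]]'; python3 -c "
from h import *
d=grab('wrist','w5.png')
for c in ([.5231,-.2708],): line(d,np.array(c),(346,390,206,219),(410,434,197,206))
print(cv2.cvtColor(d['image'],cv2.COLOR_RGB2GRAY)[190:214,420])"
python3 -m crank '[[[-0.5,0,0],[0,0,0],255],[[-0.5,0,0],[0,0,0],255],[[0,0,-4],[0,0,0],255],[[0,0,-4],[0,0,0],255],[[0,0,-2],[0,0,0],255],[[0,0,0],[0,0,0],255]]'; python3 -c "
from h import *
d=grab('wrist','w6.png');i=cv2.imread('pics/w6.png')[90:230,180:400]
cv2.imwrite('pics/w6c.png',cv2.resize(i,None,fx=3.6,fy=3.6,interpolation=cv2.INTER_CUBIC))
measure()"
```

```text
time_s: 8.35
tool_pos: [0.5195, -0.3083, 0.1615]
tcp_rot: [[-0.807, 0.591, -0.0], [0.591, 0.807, -0.001], [-0.0, -0.001, -1.0]]
ft_force: [1.9, -4.8, -2.0]
grip_width: 0.001
white 54.09828124872579 axis 54.713993481711604 r [0.00848004 0.02820333]
pen 47.2997646408247 0.06079745076497925 36
[208 104  70  81 145 217 222 222 223 222 222 223 221 215 183 122  71  67
  66  70 100 186 232 235]
time_s: 9.15
tool_pos: [0.5282, -0.3138, 0.263]
tcp_rot: [[-0.806, 0.591, 0.003], [0.591, 0.806, -0.001], [-0.003, 0.001, -1.0]]
ft_force: [0.6, 0.6, -0.5]
grip_width: -0.001
dial [ 0.52305855 -0.27100739] 0.07352875085177092 59
tape n 20 deg 54.14828822694691 pen 53.02722178783803 3708.0
white n 76 mean-dir 54.370557093980935 axis 53.96523340601555 r 0.021966825501520744
```

View pics/w6c.png

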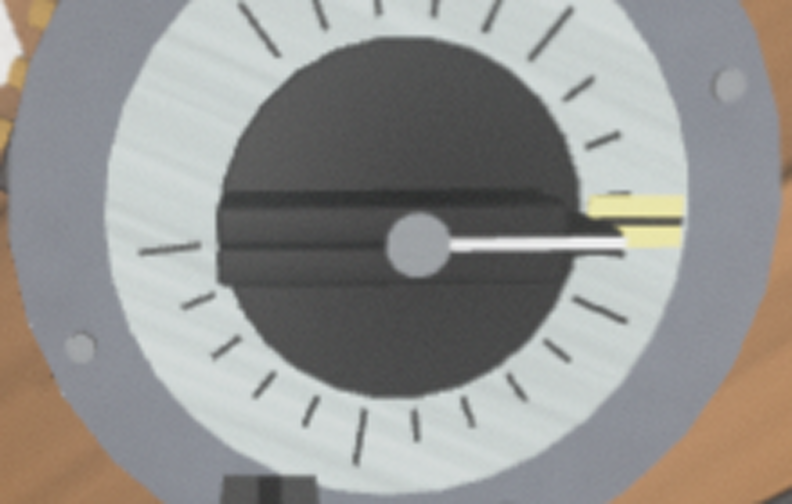

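```bash
python3 -c "
from h import *
d=grab('wrist')
c=np.array([.52306,-.2710])
line(d,c,(308,345,152,163),(355,368,148,155))
s=r.read_state();R=np.array(s['tcp_rot']);print('cam in tool xy rel c',R.T@(d['o']-[*c,.15]))"
```

```text
white 54.23812037356515 axis 54.37849412741773 r [0.00901852 0.03705337]
pen 53.85567860947272 0.06367106927831644 26
cam in tool xy rel c [ 0.03633299 -0.03237257 -0.25240306]
```

```bash
python3 -m crank '[[[-3.6,5,0],[0,0,0],255],[[0,0,0],[0,0,0],255],[[0,0,0],[0,0,0],255]]'; python3 -c "
from h import *
d=grab('wrist','w7.png')
c=np.array([.52306,-.2710]);t=np.radians(54.)
measure()
print(proj(d,[[*c,.1805],[c[0]+.03*np.cos(t),c[1]+.03*np.sin(t),.1805],[c[0]+.06*np.cos(t),c[1]+.06*np.sin(t),.143]]))
i=cv2.imread('pics/w7.png')[100:300,150:400]
cv2.imwrite('pics/w7c.png',cv2.resize(i,None,fx=3,fy=3,interpolation=cv2.INTER_CUBIC))"
```

```text
time_s: 9.68
tool_pos: [0.5856, -0.2945, 0.2595]
tcp_rot: [[-0.806, 0.591, -0.003], [0.591, 0.806, 0.001], [0.003, -0.001, -1.0]]
ft_force: [0.3, 0.3, 1.0]
grip_width: -0.004
dial [ 0.52316454 -0.27095884] 0.07361856586775825 59h.py:35: RuntimeWarning: Mean of empty slice.
  v=D[y].mean(0);a=np.arctan2(v[1],v[0]);t=np.array([np.cos(a),np.sin(a)])
  ret = um.true_divide(
Traceback (most recent call last):
  File "h.py", line 37, in measure
    l=np.average(lat[ln],weights=w+1e-9);al=a+l/.06
ZeroDivisionError: Weights sum to zero, can't be normalized
```

```bash
python3 -c "
from h import *
d=grab('wrist','w7.png')
c=np.array([.52306,-.2710]);t=np.radians(54.)
print(proj(d,[[*c,.1805],[c[0]+.03*np.cos(t),c[1]+.03*np.sin(t),.1805],[c[0]+.06*np.cos(t),c[1]+.06*np.sin(t),.143]]))
i=cv2.imread('pics/w7.png')[120:270,160:360]
cv2.imwrite('pics/w7c.png',cv2.resize(i,None,fx=4,fy=4,interpolation=cv2.INTER_CUBIC))"
```

```text
[[232.18963394 111.97839962]
 [272.3781615  111.74246121]
 [304.24341897 111.74926465]]
```

View pics/w7c.png

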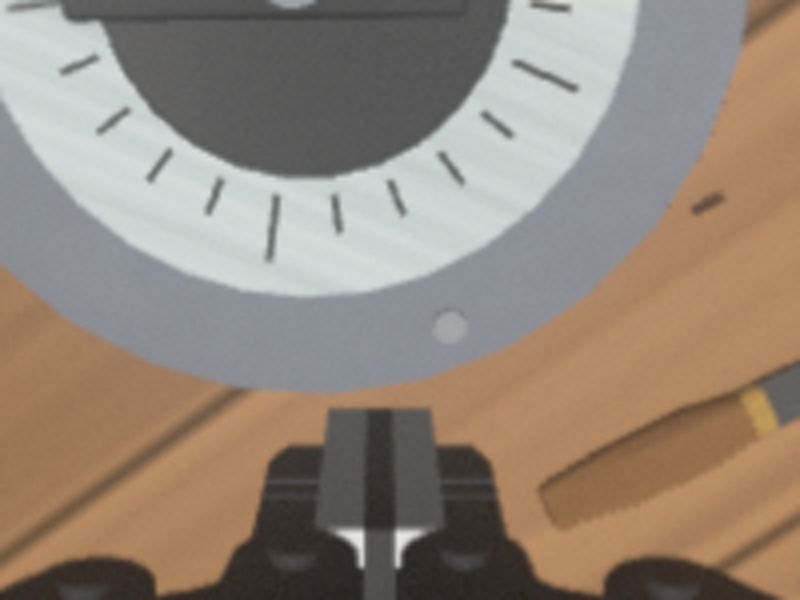

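```bash
python3 -c "
from h import *
d=grab('wrist')
g=cv2.cvtColor(d['image'],cv2.COLOR_RGB2GRAY).astype(int)
for x in (248,258,268,276,284,288): print(x,g[106:120,x])
for x in (296,300,304,308,312): print(x,g[106:120,x])
line(d,np.array([.52312,-.2710]),(244,272,108,117),(296,312,110,115))"
```

```text
248 [ 85  85  84 105 196 231 231 199 111  88  82  84  82  84]
258 [ 85  87  86 106 194 230 231 199 109  84  86  86  85  86]
268 [ 86  84  85 120 227 233 230 172 102  85  84  82  87  84]
276 [ 73  75  70 111 225 235 230 164  92  72  76  75  74  73]
284 [ 87  79  86 137 226 234 230 153  94  76  86  86  86  88]
288 [200 128  92 135 226 234 230 152  92 110 193 204 203 203]
296 [228 228 229 226 196 117 107 193 223 227 229 229 228 221]
300 [229 228 228 225 177 111 108 192 224 229 228 228 228 221]
304 [228 228 228 225 178 113 107 189 224 228 228 228 228 221]
308 [229 227 227 226 179 114 107 190 224 228 228 228 228 222]
312 [228 228 228 225 179 112 105 185 222 227 228 228 228 222]
white 54.6423533141899 axis 54.36720429506396 r [0.00876142 0.02893603]
pen 54.0414216183731 0.059407582992494615 32
```

```bash
python3 -m crank '[[[0,0,0],[0,0,-0.183],255],[[0,0,0],[0,0,-0.183],255],[[0,0,0],[0,0,-0.183],255],[[0,0,0],[0,0,-0.183],255],[[0,0,0],[0,0,-0.183],255],[[0,0,0],[0,0,-0.183],255],[[0,0,0],[0,0,-0.183],255],[[0,0,0],[0,0,-0.183],255],[[0,0,0],[0,0,-0.183],255],[[0,0,0],[0,0,-0.183],255],[[0,0,0],[0,0,-0.183],255],[[0,0,0],[0,0,-0.183],255],[[0,0,0],[0,0,0],255]]'; python3 -m crank '[[[-5.57,0.14,0],[0,0,0],255],[[-5.57,0.14,0],[0,0,0],255],[[-5.57,0.14,0],[0,0,0],255],[[-5.57,0.14,0],[0,0,0],255],[[-5.57,0.14,0],[0,0,0],255],[[-5.57,0.14,0],[0,0,0],255],[[-5.57,0.14,0],[0,0,0],255],[[-5.57,0.14,0],[0,0,0],255],[[-5.57,0.14,0],[0,0,0],255],[[-5.57,0.14,0],[0,0,0],255],[[-5.57,0.14,0],[0,0,0],255],[[0,0,0],[0,0,0],255],[[0,0,0],[0,0,0],255]]'; python3 -c "
from h import *
d=grab('wrist','w8.png')
print(proj(d,[[.57,.318,.072],[.559,.241,.086]]))
hsv=cv2.cvtColor(d['image'],cv2.COLOR_RGB2HSV)
Q=cv2.connectedComponentsWithStats((hsv[...,2]<75).astype(np.uint8))
for st,ce in zip(Q[2][1:],Q[3][1:]):
    if st[4]>150: print(st,ce,ray(d,ce,.072)[0],ray(d,ce,.086)[0])"
```

```text
time_s: 11.5
tool_pos: [0.5856, -0.2952, 0.2618]
tcp_rot: [[-0.011, -1.0, 0.001], [-1.0, 0.011, -0.0], [0.0, -0.001, -1.0]]
ft_force: [0.1, -0.1, 0.0]
grip_width: 0.001
time_s: 13.12
tool_pos: [0.5755, 0.3176, 0.2612]
tcp_rot: [[-0.01, -1.0, -0.0], [-1.0, 0.01, -0.0], [0.0, 0.0, -1.0]]
ft_force: [-0.5, -0.6, 0.1]
grip_width: 0.002
[[259.46278594 171.62527734]
 [269.6898367  102.60969353]]
[  50    0   82   50 2019] [82.90292224 15.75383853] [0.75417265 0.14919452 0.072     ] [0.74662182 0.15352087 0.086     ]
[ 446   73   23  114 1626] [457.44095941 128.0498155 ] [0.34259676 0.2689791  0.072     ] [0.35242657 0.268247   0.086     ]
[251 223   8  30 206] [254.46601942 238.44174757] [0.57667023 0.40256688 0.072     ] [0.57661524 0.39619344 0.086     ]
[    0   241   512   143 46938] [255.22930248 331.29575184] [0.57698565 0.5418466  0.072     ] [0.57691734 0.52959144 0.086     ]
```

View pics/w8.png

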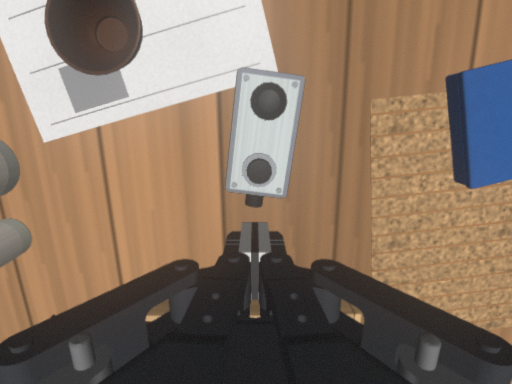

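```bash
python3 -m crank '[[[0,0.5,4],[0,0,0],255],[[0,0,4],[0,0,0],255],[[0,0,4],[0,0,0],255],[[0,0,3],[0,0,0],255],[[0,0,3],[0,0,0],255],[[0,0,0],[0,0,0],255],[[0,0,0],[0,0,0],255]]'; python3 -m crank '[[[0,0,0.4],[0,0,0],255],[[0,0,0.4],[0,0,0],255],[[0,0,0.2],[0,0,0],255],[[0,0,0.2],[0,0,0],255],[[0,0,0],[0,0,0],255]]'
```

```text
time_s: 14.05
tool_pos: [0.5718, 0.3177, 0.083]
tcp_rot: [[-0.009, -1.0, 0.002], [-1.0, 0.009, 0.001], [-0.001, -0.002, -1.0]]
ft_force: [-0.6, -0.7, 1.0]
grip_width: 0.001
time_s: 14.68
tool_pos: [0.5706, 0.3181, 0.0696]
tcp_rot: [[-0.008, -1.0, 0.0], [-1.0, 0.008, -0.0], [0.0, -0.0, -1.0]]
ft_force: [-1.6, -0.1, 3.3]
grip_width: 0.0
```

```bash
python3 -m crank '[[[0,0,0.2],[0,0,0],255],[[0,0,0.15],[0,0,0],255],[[0,0,0],[0,0,0],255],[[0,0,0],[0,0,0],255]]'
```

```text
time_s: 15.18
tool_pos: [0.5707, 0.3181, 0.0662]
tcp_rot: [[-0.008, -1.0, 0.0], [-1.0, 0.008, 0.0], [-0.0, -0.0, -1.0]]
ft_force: [-3.0, -1.0, 4.8]
grip_width: -0.001
```

```bash
python3 -m crank '[[[0,0,0.1],[0,0,0],255],[[0,0,0],[0,0,0],255],[[0,0,0],[0,0,0],255]]';  python3 -m crank '[[[0,0,-0.5],[0,0,0],255],[[0,0,-2],[0,0,0],255],[[0,0,-5],[0,0,0],255],[[0,0,-6],[0,0,0],255],[[0,0,-5],[0,0,0],255],[[-6,0,0],[0,0,0],255],[[-6,0,0],[0,0,0],255],[[0,0,0],[0,0,0],255],[[0,0,0],[0,0,0],255],[[0,0,0],[0,0,0],255]]'; python3 -c "
from h import *
a0=cv2.imread('pics/top.png').astype(int);d=grab('top','top2.png');e=grab('side','side2.png')
D=abs(d['image'][:,:,::-1].astype(int)-a0).max(2)>50
Q=cv2.connectedComponentsWithStats(D.astype(np.uint8))
for s in Q[2][1:]:
    if s[4]>12: print(s)
i=np.hstack([cv2.imread('pics/top2.png'),cv2.imread('pics/side2.png')])
k=lambda n,x,y,w:cv2.resize(cv2.imread('pics/'+n)[y-w:y+w,x-w:x+w],(400,400),interpolation=cv2.INTER_CUBIC)
cv2.imwrite('pics/f.png',np.hstack([k('top2.png',355,180,50),k('side2.png',267,135,40)]))"
```

```text
time_s: 15.55
tool_pos: [0.5707, 0.3181, 0.0661]
tcp_rot: [[-0.008, -1.0, 0.001], [-1.0, 0.008, 0.0], [-0.0, -0.001, -1.0]]
ft_force: [-3.5, -1.2, 9.0]
grip_width: 0.002
time_s: 16.8
tool_pos: [0.5719, 0.4369, 0.2499]
tcp_rot: [[-0.009, -1.0, 0.0], [-1.0, 0.009, -0.0], [0.0, -0.0, -1.0]]
ft_force: [-0.2, -0.9, 0.3]
grip_width: 0.003
[   0  112   57   69 1619]
[ 33 123   5   6  19]
[364 162   9   7  24]
[343 165  22  16  72]
[348 181  29  15 100]
[  0 259  13  12  78]
[   0  273  142  111 7763]
[229 356  25  11  67]
[245 360  17  12  77]
[262 364  26  20 240]
[229 369  32  15 245]
```

View pics/f.png

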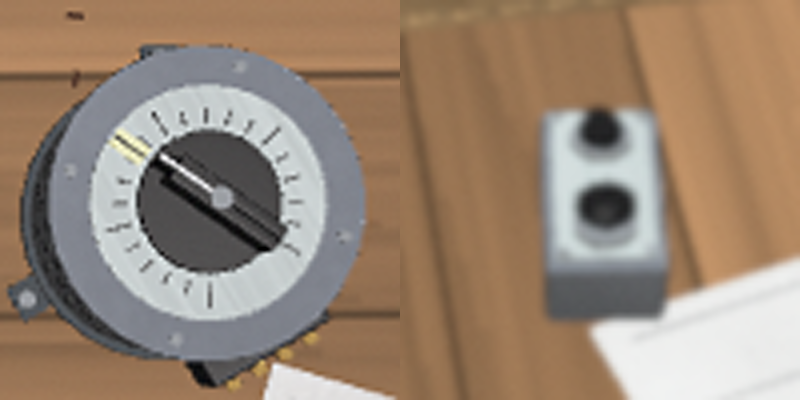

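```bash
python3 -c "
from plant import r
print(r.job_done())"
```

```text
the job is handed in; nothing more can be done
None
```

The knob is set to the tape mark, the start button has been pressed and released, and the job is handed in. It took about 17 s of the 54 s allowed.

- **Knob:** I pushed the back end of the wing clockwise through about 94° with the shut fingers, without pinching it. After backing off, the nose measured about 54.3° and the pen line about 53.9°. Other readings differed by 0.3–0.6°, under 0.5 mm at the nose, apart from one automatic pen reading of 53.0° that I set aside as poorly thresholded.
- **Start button:** I pressed only the flat button, to about 6 mm. The force was about 4.8 N, then rose to 9 N at its end stop. I then lifted clear, and the force reading returned to zero.
- **Final check:** Comparing the top camera before and after showed changes only at the knob and the arm, so the loose things have not moved. The closing side picture shows the buttons looking the same as before, and the gripper stands about 0.25 m up, touching nothing. I judged the button's return from that picture and the clearance, as there is no direct reading of it.

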